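# Fold back the bifold dust cover of the lug case

### The job

One of the two lug cases on the bench has a dust cover made of two hinged leaves, standing half folded like a roof. Push that cover back by its pull bar until its two leaves stand upright, folded flat against each other at the rear of the case. Leave the other case's one-piece cover where it is.

Things in the scene. Friction and masses are not known exactly. Their poses are not given: they have to be found in the camera images.
- case: Grey sheet-steel lug case with the two-leaf cover, fixed: 172 mm deep (its x), 200 mm wide (its y), side and rear walls 76 mm high, front wall only 36 mm; tubes up to 32 mm high lie in it. Origin: centre of its underside; +x points from its low front to its rear, z up. The cover's rear hinge line runs along y at x = +80 mm, z = 77 mm.
- cover (a joint): Slope of both leaves (rad): 0 = flat, closed; 1.55 = upright, flat together (stop). Steel leaves 80 mm long, 186 mm wide, 4 mm thick: the rear one hinged to the case's rear, the front one to it at the ridge. The front leaf's free edge is guided at z = 77 mm, so both slope equally; pushing the bar to the rear (case +x) with a few newtons folds them. Friction holds them where left.
- cover_bar (a point): Centre of the two-leaf cover's pull bar: dark steel, 10 mm thick, 90 mm long along the case's y, standing 36 mm off the front leaf's inner face on two end posts, 6 mm from the free edge. As the cover folds it travels rearwards and turns downwards; fully folded it lies 37 mm in front of the hinge line and about 8 mm above it.
- plain_bar (a point): Centre of an equal pull bar on the other, equal case, whose cover is a single steel leaf 160 mm long hinged at the rear and partly raised. To be left alone.

How it is judged (in metres and radians):
At the end, for the whole second after the job is handed in: The two-leaf cover is folded and at rest, its joint above 1.45 rad (less than 14 degrees between the leaves), and the one-piece cover's bar is within 15 mm of where it started (value of joint cover above 1.45 rad and velocity of joint cover between -0.05 and 0.05 rad/s and distance of plain_bar from where it was at the start of the episode below 0.015 m); the robot touches nothing.
It fails at once if the one-piece cover of the other case is moved by more than 15 mm (distance of plain_bar from where it was at the start of the episode above 0.015 m).
It also fails if it takes over 32 s, if anything falls off the work surface, if the arm or the gripper's body presses on something with over 40 N, if the wrist force passes 120 N, or if a joint passes its speed limit or range.

### The arm

A 6-joint arm with a two-finger parallel gripper is mounted at the origin on the work surface. World frame = base frame: x ahead of the robot, y to its left, z up, the work surface at z = 0. Lengths are in m, angles in degrees, forces in N, time in s.
With the tool pointing down it reaches from about 0.25 to 0.775 m from the base axis. Payload 8.9 kg.
Tool frame: the origin (TCP) lies midway between the tips of the shut fingers; the grasp point (between the pads) lies 19 mm behind it (r.grip_point_offset is the distance from the TCP to the grasp point, in m); z points along the fingers, y is the line along which they close (so a half turn about z gives the same grasp; the last joint's range is limited). The gripper opens to 85 mm and grips with 20 to 120 N. Pads are 22 mm wide; open, the fingers measure 114 mm over their backs; the gripper's body (76 mm by 85 mm) begins 54 mm behind the grasp point. The pads swing forward as they close: fully open they stand 13 mm farther back than shut.
Start: joints at [60.487, 16.656, -8.789, 64.555, 0, 82.019], TCP at [0.193, 0.488, 0.231] pointing down, gripper open.
Joint ranges: [-144.48, 144.48], [-52.06, 99.96], [-74.48, 78.29], [-112.23, 115.85], [-86.99, 84.42], [-180, 180]. Speed limits (degrees/s): [127.2, 127.2, 159.86, 180, 180, 180].

### API

Orientations are given as a 3x3 rotation matrix whose columns are the frame's x, y, z axes.
In Python, from plant import r gives the robot as it stands. The module is installed in compiled form; this text tells all that it offers.
- The arm moves only by the shell command python3 -m creep 'ROWS'. ROWS is JSON, a list of rows, each an object with "delta_pos": the shift along the world's x, y, z scaled (see below), a list of three; "turn": the turn, a rotation vector about the world's x, y, z scaled (see below), a list of three; "claw": the gripper command: -1 is shut, 1 is fully open, values between are in proportion. A call has 1 to 12 rows; each row shifts and turns the commanded pose from where the row before left it; what a row does not reach is not made up. The controller multiplies each number of a shift by 0.15 m and each number of a turn by 60 degrees. A row lasts 1/8 s, in which the tool goes at most 62.5 mm and 10.7 degrees, less where a joint would pass 70% of its speed; a pose out of reach is approached as far as the arm can. A call with a number of a shift or a turn outside -1 to 1 is refused whole. A call with a gripper value outside its range is refused whole. The fingers move at their own pace and stop on an object; the grip force is fixed at half the most. Time passes only in rows, so rows that do not move let the fingers close. It gives the time, the measured TCP pose, the force, the opening and the grip force at its end, in the units of the state.
- r.get_obs(): the state, without advancing time (a new reading comes with each control period).
- r.snapshot(name): name is "side" or "top"; returns a dict with "image" (400x640x3 uint8, red, green, blue), "z_map" (400x640 float32, m along the optical axis (not along the pixel's ray), 0 where there is no reading), "mtx" (3x3 intrinsics, pixels), "rvec" (rotation vector, rad) and "tvec" (3), from world to camera coordinates, as OpenCV has them. Camera axes: x right, y down, z forward; pixel columns grow to the right and rows downward; lengths in m; the calibration is good to about 2 mm. A picture is of the moment at which its call begins.
- r.close_job(): hands the job in; it is judged then, once.
The state is a dict: "t": time; "joints": joint angles; "joint_velocities": joint speeds; "joint_efforts": joint torques, N m; "tcp_pos": TCP position; "ee_rot": TCP orientation; "force": force on the tool from outside, world axes, zero at the start; "wrist_torque": the same for the moment, N m; "width": opening from 0.0 (shut) to 1.0 (fully open); "gripper_force": force on a finger pad.
Only numpy, scipy, OpenCV 4.12 (cv2) and the standard library are available. Lean on these libraries where they do the work, as an engineer would, in place of code of your own. Each camera call takes 0.05 s, during which the arm holds its last target. There are 200 camera calls.

## Working session

There is one attempt and no reset: what is moved stays moved. The work goes in short steps, Python scripts to look and compute and a shell command to move; the robot and the scene stay as the last step left them, time stands still between calls to the robot, and variables do not carry over. Pictures are saved under pics/ and viewed, at most 10 in all, crops included, and the job is handed in when it is done.

```bash
mkdir -p pics; cat > h.py <<'E'
import numpy as np, cv2
from plant import r
def snap(n,f):
    s=r.snapshot(n); cv2.imwrite('pics/'+f+'.png',s['image'][:,:,::-1]); np.savez('pics/'+f+'.npz',**s); return s
def load(f): return dict(np.load('pics/'+f+'.npz'))
def cloud(s):
    R=cv2.Rodrigues(s['rvec'])[0]; v,u=np.mgrid[:400,:640]; z=s['z_map']; K=s['mtx']
    P=np.stack([(u-K[0,2])/K[0,0]*z,(v-K[1,2])/K[1,1]*z,z],-1)
    return (P-s['tvec'].ravel())@R
E
python3 - <<'E'
from h import *
for n in('side','top'):
    s=snap(n,n+'1'); print(-cv2.Rodrigues(s['rvec'])[0].T@s['tvec'].ravel())
E
```

```text
[ 0.44297702 -0.50243907  0.55714518]
[ 0.43654835 -0.00089216  0.87022243]
```

View pics/side1.png

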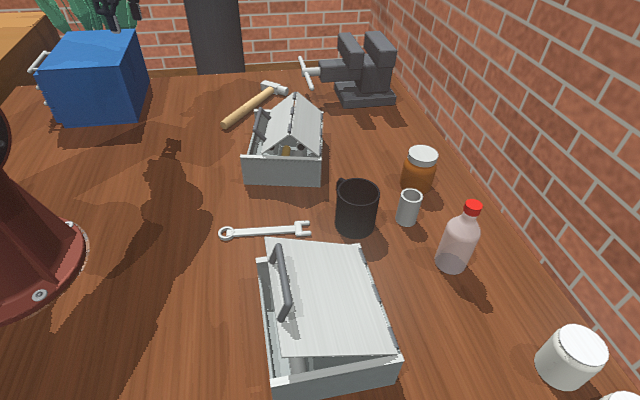

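View pics/top1.png

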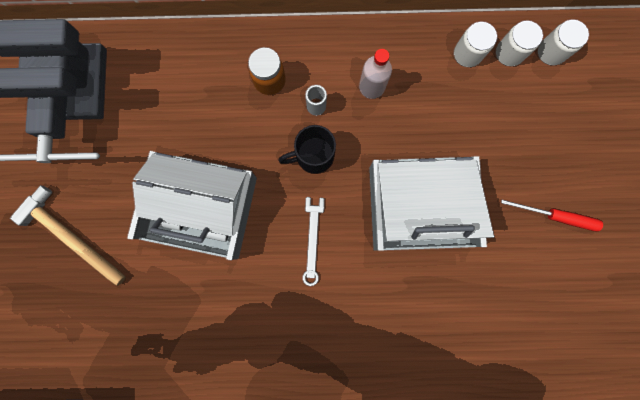

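The two-leaf case is the left one in the top view: ridge about (135,182)–(243,205), bar about (155,222)–(208,238). The one-piece case is on the right, around (430,205). Next I measure the left case.

```bash
python3 - <<'E'
from h import *
s=load('top1');P=cloud(s)
for q in [(150,153),(252,172),(135,182),(243,205),(133,238),(234,257),(165,222),(180,232),(190,235),(200,237),(208,240)]:
    print(q,P[q[1],q[0]].round(3))
t=load('side1');Q=cloud(t)
c=cv2.resize(s['image'][140:270,120:265],None,fx=4,fy=4,interpolation=2)
d=cv2.resize(t['image'][80:200,230:340],None,fx=4,fy=4,interpolation=2)
h=max(c.shape[0],d.shape[0]);o=np.zeros((h,800,3),'u1')
c=cv2.resize(c,(400,int(c.shape[0]*400/c.shape[1])));d=cv2.resize(d,(400,int(d.shape[0]*400/d.shape[1])))
o[:c.shape[0],:400]=c;o[:d.shape[0],400:]=d
cv2.imwrite('pics/crop.png',o[:,:,::-1])
# case outline from points above bench in region
for n,X in(('top',P),('side',Q)):
    m=(X[...,2]>.065)&(X[...,1]>.1)&(X[...,1]<.42)&(X[...,0]>.3)&(X[...,0]<.6)&(X[...,2]<.17)
    A=X[m]; print(n,len(A),A.min(0).round(3),A.max(0).round(3),cv2.minAreaRect(A[:,:2].astype('f4')))
E
```

```text
(150, 153) [0.624 0.322 0.076]
(252, 172) [ 0.597  0.137 -0.003]
(135, 182) [0.558 0.325 0.131]
(243, 205) [0.519 0.142 0.074]
(133, 238) [0.461 0.357 0.059]
(234, 257) [0.421 0.164 0.048]
(165, 222) [0.489 0.288 0.081]
(180, 232) [0.473 0.284 0.003]
(190, 235) [0.463 0.231 0.11 ]
(200, 237) [0.459 0.213 0.11 ]
(208, 240) [0.456 0.226 0.004]
top 7323 [0.418 0.127 0.065] [0.6   0.359 0.136] ((0.5230658650398254, 0.24377262592315674), (0.20313046872615814, 0.1716862916946411), 77.45492553710938)
side 3046 [0.42  0.126 0.065] [0.6   0.36  0.135] ((0.5250344276428223, 0.24347379803657532), (0.20527878403663635, 0.17170929908752441), 77.34894561767578)
```

View pics/crop.png

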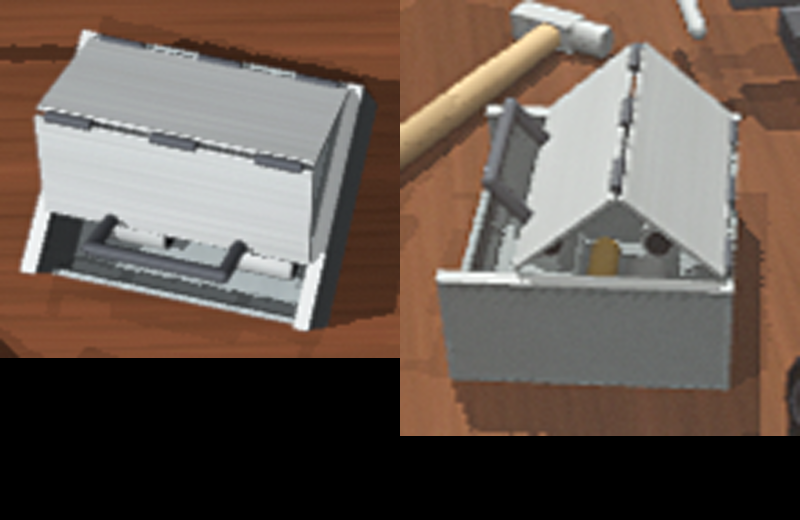

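The left case has its centre near (0.524, 0.244). Its x axis is (0.976, -0.218), and the bar is at x' ≈ -57 mm, z ≈ 0.105, so the slope is about 0.8. I will push with shut fingers tilted 20°, with the body leaning away from the leaves.

```bash
python3 - <<'E'
from h import *
from scipy.spatial.transform import Rotation as Ro
o=r.get_obs();R=np.array(o['ee_rot']);print(R.round(3),o['tcp_pos'])
a=np.arctan2(-.218,.976);X=np.array([np.cos(a),np.sin(a),0]);Y=np.array([-np.sin(a),np.cos(a),0]);Z=np.array([0,0,1])
t=np.radians(20)
z=-Z*np.cos(t)+X*np.sin(t)
for sg in(1,-1):
    y=sg*Y;T=np.c_[np.cross(y,z),y,z]
    v=Ro.from_matrix(T@R.T).as_rotvec(degrees=True);print(sg,v.round(1),np.linalg.norm(v),(v/60).round(3))
E
```

```text
[[-0.93   0.367 -0.001]
 [ 0.367  0.93  -0.001]
 [ 0.    -0.001 -1.   ]] [0.19247436 0.48802756 0.23079296]
1 [ -5.8 -19.2   8.9] 21.904004691130893 [-0.097 -0.319  0.148]
-1 [  28.5   -8.8 -168.6] 171.20541423208516 [ 0.474 -0.147 -2.81 ]
```

```bash
python3 -m creep '[{"delta_pos":[0.23,-0.24,-0.03],"turn":[-0.032,-0.106,0.049],"claw":-1},{"delta_pos":[0.23,-0.24,-0.03],"turn":[-0.032,-0.106,0.049],"claw":-1},{"delta_pos":[0.23,-0.24,-0.03],"turn":[-0.032,-0.106,0.049],"claw":-1},{"delta_pos":[0.23,-0.24,-0.03],"turn":[0,0,0],"claw":-1},{"delta_pos":[0.23,-0.24,-0.03],"turn":[0,0,0],"claw":-1},{"delta_pos":[0.23,-0.24,-0.03],"turn":[0,0,0],"claw":-1},{"delta_pos":[0,0,0],"turn":[0,0,0],"claw":-1},{"delta_pos":[0,0,0],"turn":[0,0,0],"claw":-1}]'
```

```text
t: 1.1
tcp_pos: [0.3994, 0.2722, 0.2041]
ee_rot: [[-0.917, 0.219, 0.332], [0.206, 0.976, -0.073], [-0.34, 0.001, -0.94]]
force: [0.5, 0.1, 0.2]
width: 0.005
gripper_force: 0.0
```

```bash
python3 -m creep '[{"delta_pos":[0,0,-0.24],"turn":[0,0,0],"claw":-1},{"delta_pos":[0,0,-0.24],"turn":[0,0,0],"claw":-1},{"delta_pos":[0,0,-0.24],"turn":[0,0,0],"claw":-1},{"delta_pos":[0,0,-0.23],"turn":[0,0,0],"claw":-1},{"delta_pos":[0,0,0],"turn":[0,0,0],"claw":-1},{"delta_pos":[0.13,-0.03,0],"turn":[0,0,0],"claw":-1},{"delta_pos":[0.13,-0.03,0],"turn":[0,0,0],"claw":-1},{"delta_pos":[0,0,0],"turn":[0,0,0],"claw":-1}]'
python3 -c "
from h import *
snap('side','side2')"
```

```text
t: 2.1
tcp_pos: [0.4417, 0.2635, 0.0633]
ee_rot: [[-0.916, 0.22, 0.335], [0.208, 0.975, -0.072], [-0.343, 0.004, -0.939]]
force: [0.2, -0.8, 0.6]
width: 0.004
gripper_force: 0.0
```

View pics/side2.png

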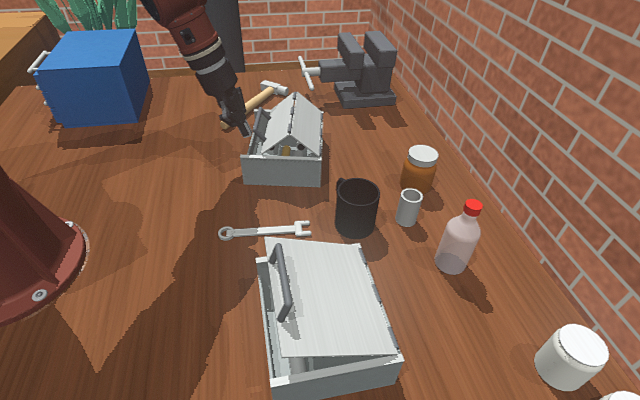

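The shut fingertips are at about (245,130), just in front of the bar and inside the low front wall. Now I push.

```bash
python3 -m creep '[{"delta_pos":[0.08,-0.018,0],"turn":[0,0,0],"claw":-1},{"delta_pos":[0.08,-0.018,0],"turn":[0,0,0],"claw":-1},{"delta_pos":[0.08,-0.018,0],"turn":[0,0,0],"claw":-1},{"delta_pos":[0.08,-0.018,0],"turn":[0,0,0],"claw":-1},{"delta_pos":[0.08,-0.018,0],"turn":[0,0,0],"claw":-1},{"delta_pos":[0.08,-0.018,0],"turn":[0,0,0],"claw":-1},{"delta_pos":[0.08,-0.018,0],"turn":[0,0,0],"claw":-1},{"delta_pos":[0.08,-0.018,0],"turn":[0,0,0],"claw":-1},{"delta_pos":[0,0,0],"turn":[0,0,0],"claw":-1}]'
python3 -c "
from h import *
snap('side','side3')"
```

```text
t: 3.28
tcp_pos: [0.5367, 0.2417, 0.0626]
ee_rot: [[-0.916, 0.219, 0.335], [0.207, 0.976, -0.073], [-0.343, 0.003, -0.939]]
force: [-0.2, 0.3, -0.2]
width: 0.004
gripper_force: 0.0
```

View pics/side3.png

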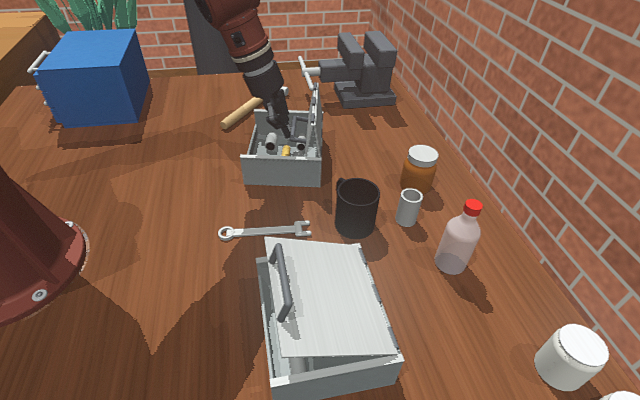

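The leaves are nearly upright, at about (315,115), and the force is still low. I continue in small steps towards the stop.

```bash
python3 -m creep '[{"delta_pos":[0.04,-0.009,0],"turn":[0,0,0],"claw":-1},{"delta_pos":[0.04,-0.009,0],"turn":[0,0,0],"claw":-1},{"delta_pos":[0.03,-0.007,0],"turn":[0,0,0],"claw":-1}]'
python3 -m creep '[{"delta_pos":[0.02,-0.004,0],"turn":[0,0,0],"claw":-1}]'
python3 - <<'E'
from h import *
s=snap('side','side4');t=snap('top','top4')
cv2.imwrite('pics/c4.png',np.hstack([cv2.resize(s['image'][70:190,230:350],(400,400)),cv2.resize(t['image'][130:270,120:260],(400,400))])[:,:,::-1])
E
```

```text
t: 3.7
tcp_pos: [0.5513, 0.2379, 0.0617]
ee_rot: [[-0.918, 0.218, 0.332], [0.206, 0.976, -0.073], [-0.34, 0.001, -0.94]]
force: [-2.1, 1.6, -3.4]
width: -0.001
gripper_force: 1.3
t: 3.82
tcp_pos: [0.5544, 0.2373, 0.0617]
ee_rot: [[-0.917, 0.218, 0.333], [0.206, 0.976, -0.073], [-0.34, 0.002, -0.94]]
force: [-1.8, -0.8, -2.2]
width: -0.001
gripper_force: 1.2
```

View pics/c4.png

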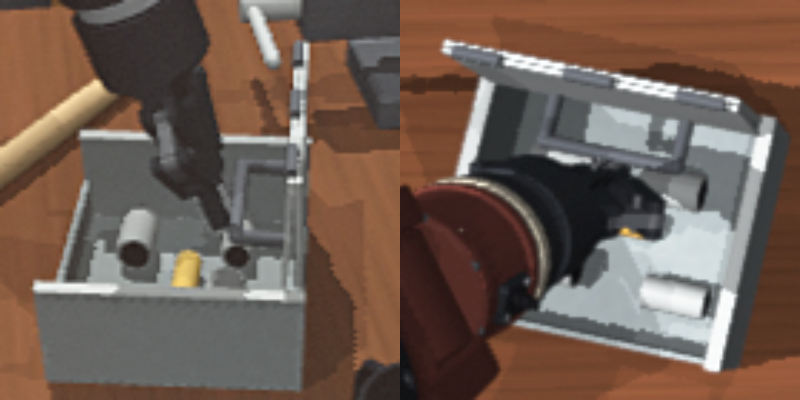

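The leaves are almost closed together, with the fingers on the middle of the bar. I push on gently until the force shows the stop.

```bash
python3 -m creep '[{"delta_pos":[0.02,-0.004,0],"turn":[0,0,0],"claw":-1},{"delta_pos":[0.01,-0.002,0],"turn":[0,0,0],"claw":-1}]'
python3 -m creep '[{"delta_pos":[0.01,-0.002,0],"turn":[0,0,0],"claw":-1},{"delta_pos":[0,0,0],"turn":[0,0,0],"claw":-1}]'
```

```text
t: 4.18
tcp_pos: [0.5572, 0.2367, 0.0613]
ee_rot: [[-0.919, 0.217, 0.33], [0.205, 0.976, -0.072], [-0.338, 0.001, -0.941]]
force: [-12.0, 3.5, 4.6]
width: -0.003
gripper_force: 5.0
t: 4.42
tcp_pos: [0.5575, 0.2366, 0.0608]
ee_rot: [[-0.919, 0.216, 0.328], [0.204, 0.976, -0.072], [-0.336, 0.001, -0.942]]
force: [-13.1, 3.4, 3.2]
width: 0.0
gripper_force: 5.7
```

At the stop: the force rose to 13 N with the TCP at the predicted x' ≈ 34 mm. I back off along the same line, then go up.

```bash
python3 -m creep '[{"delta_pos":[-0.05,0.011,0],"turn":[0,0,0],"claw":-1},{"delta_pos":[-0.2,0.044,0],"turn":[0,0,0],"claw":-1},{"delta_pos":[-0.25,0.055,0],"turn":[0,0,0],"claw":-1},{"delta_pos":[-0.25,0.055,0],"turn":[0,0,0],"claw":-1},{"delta_pos":[-0.25,0.055,0.05],"turn":[0,0,0],"claw":-1},{"delta_pos":[-0.1,0.03,0.3],"turn":[0,0,0],"claw":-1},{"delta_pos":[0,0,0.3],"turn":[0,0,0],"claw":-1},{"delta_pos":[0,0,0],"turn":[0,0,0],"claw":-1},{"delta_pos":[0,0,0],"turn":[0,0,0],"claw":-1}]'
python3 - <<'E'
from h import *
s=snap('side','side5');t=snap('top','top5')
cv2.imwrite('pics/c5.png',np.hstack([cv2.resize(s['image'][70:190,230:350],(400,400)),cv2.resize(t['image'][130:270,120:260],(400,400))])[:,:,::-1])
X=np.array([.976,-.218]);c=np.array([.524,.2436])
for S in(s,t):
    P=cloud(S).reshape(-1,3);x=(P[:,:2]-c)@X;y=(P[:,:2]-c)@np.array([.218,.976])
    for a,b in((.085,.1),(.1,.12),(.12,.14),(.14,.165)):
        m=(abs(y)<.095)&(x>0)&(x<.15)&(P[:,2]>a)&(P[:,2]<b)
        if m.sum()>5: print(a,m.sum(),np.percentile(x[m],[2,20,50,80,98]).round(4))
E
```

```text
t: 5.55
tcp_pos: [0.3955, 0.2738, 0.1593]
ee_rot: [[-0.917, 0.218, 0.334], [0.206, 0.976, -0.072], [-0.341, 0.002, -0.94]]
force: [-0.1, 0.2, -0.1]
width: -0.004
gripper_force: 0.0
0.085 188 [0.0374 0.0406 0.046  0.0676 0.0845]
0.1 37 [0.0756 0.0763 0.0818 0.084  0.0843]
0.12 37 [0.075  0.0754 0.0811 0.0833 0.0839]
0.14 215 [0.0738 0.0762 0.0788 0.0817 0.0834]
0.085 462 [0.0351 0.0388 0.0454 0.0718 0.0724]
0.1 187 [0.0719 0.0721 0.0724 0.0726 0.079 ]
0.12 188 [0.0724 0.0726 0.0728 0.073  0.0795]
0.14 624 [0.0716 0.0731 0.0756 0.0788 0.0809]
```

View pics/c5.png

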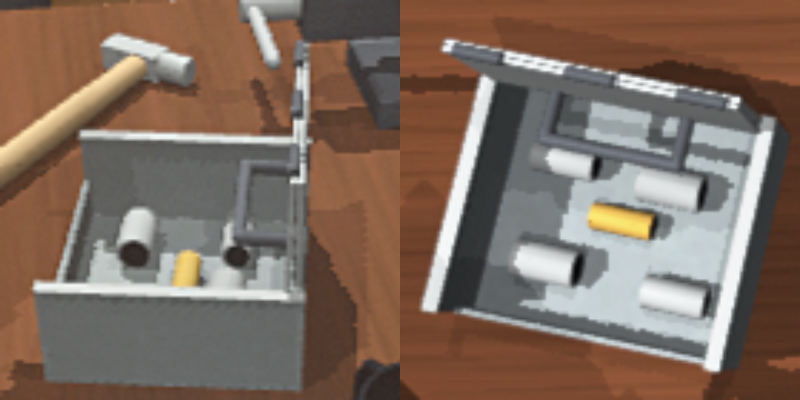

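Both views show the leaves upright and flat together. The front face is vertical to within about 1 mm, the pack is about 8 mm thick all the way up, and the arm is clear. I hand it in.

```bash
python3 -c "
from plant import r
print(r.close_job())"
```

```text
the job is handed in; nothing more can be done
None
```

I pushed the two-leaf cover back to its stop, and its leaves now stand upright and flat together; the arm never went near the one-piece cover, and the job was handed in at about 5.6 s (no verdict was returned).

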